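# Load the laboratory shaker from the sample tray

## Robot

A 6-joint arm with a two-finger parallel gripper is mounted at the origin on the work surface. World frame = base frame: x ahead of the robot, y to its left, z up, the work surface at z = 0. Lengths are in m, angles in rad, forces in N, time in s.
With the tool pointing down it reaches from about 0.35 to 0.725 m from the base axis. Payload 6 kg.
Tool frame: the origin (TCP) lies at the very end of the fingers, on their centre line; the grasp point (between the pads) lies 19 mm behind it; y points along the fingers, z is the direction in which the jaws open and shut, and the axes are right-handed (so a half turn about y gives the same grasp; the last joint's range is limited). The gripper opens to 85 mm and grips with 20 to 120 N. Pads are 22 mm wide; open, the fingers measure 114 mm over their backs; the gripper's body (76 mm by 85 mm) begins 54 mm behind the grasp point. The pads swing forward as they close: fully open they stand 13 mm farther back than shut.
Start: joints at [-0.816, 0.04, 0.085, 0, -1.615, -0.334], TCP at [0.245, -0.548, 0.231] pointing down, gripper open.
Joint ranges: [-2.56, 2.56], [-1.29, 2.01], [-1.08, 1.49], [-3.29, 1.98], [-2.81, -0.18], [-2.99, 2.99]. Speed limits (rad/s): [2.57, 2.57, 3.01, 3.14, 3.14, 3.14].

## Interface

Orientations are given as a 3x3 rotation matrix whose columns are the frame's x, y, z axes.
In Python, from plant import robot gives the robot as it stands.
- The arm moves only by the tool drive_tool, never from a script. Its argument "motion" is a list that holds one entry, the list of rows, each a list of 7 numbers: the shift along the tool's x, y, z in mm, then the turn, a rotation vector about the tool's x, y, z in rad, then the opening, from -1 (shut) to 1 (fully open). A call has exactly 10 rows; each row shifts and turns the commanded pose from where the row before left it, along the tool's axes as they then stand; what a row does not reach is not made up. A row lasts 1/12 s, in which the tool goes at most 41.7 mm and 7.16 degrees, less where a joint would pass 70% of its speed; a pose out of reach is approached as far as the arm can. A call is refused whole if a number of a shift passes 41.7 or a number of a turn 0.125, either way. A call with a gripper value outside its range is refused whole. The fingers move at their own pace and stop on an object; "newtons" is the grip in N (left out, the last holds). Time passes only in rows, so rows that do not move let the fingers close, or fill a call up. It gives the time, the measured TCP pose, the force and the opening at its end, in the units of the state.
- robot.state(): the state, without advancing time (a new reading comes with each control period).
- robot.grab_frame(name): name is "side" or "top"; returns a dict with "frame" (400x640x3 uint8, red, green, blue), "intrinsics" (3x3 intrinsics, pixels), "extrinsics" (4x4, takes a point from camera to world coordinates). Camera axes: x right, y down, z forward; pixel columns grow to the right and rows downward; lengths in m; the calibration is good to about 2 mm. A picture is of the moment at which its call begins. There is no depth.
- robot.job_done(): hands the job in, once; it reports no verdict.
The state is a dict: "time": time; "q": joint angles; "joint_velocities": joint speeds; "joint_torque": joint torques, N m; "ee_pos": TCP position; "orientation": TCP orientation; "wrist_force": force on the tool from outside, world axes, zero at the start; "wrist_torque": the same for the moment, N m; "grip_width": finger opening in m.
Only numpy, scipy, OpenCV 4.12 (cv2) and the standard library are available. Lean on these libraries where they do the work, as an engineer would, in place of code of your own. Each camera call takes 0.05 s, during which the arm holds its last target. There are 200 camera calls.

## Task

Load the shaker for the next run: take the four closed amber samples from the white tray and stand each one upright and fully down in the holder on the shaker platform that matches its size and shape - the three conical flasks in the three round holders, smallest to smallest and largest to largest, and the square bottle in the square holder. Set them down, do not drop or tip any of them, and leave the reagent bottle and the beaker where they are.

Things in the scene. Friction and masses are not known exactly. Their poses are not given: they have to be found in the camera images.
- flask_small: Smallest conical flask (closed, brown amber glass, blue screw cap), standing loose on the white tray. Base 51 mm in diameter, 92 mm tall over the cap. Cap: upright cylinder 34 mm in diameter, 24 mm high, at the very top, the easiest place to grip from above. Cone up to 58 mm, then 24 mm neck. About 80 g. The tray: fixed, 310 mm square, rim 20 mm high. Origin: centre of its underside, z up.
- flask_medium: Middle conical flask (closed, brown amber glass, blue screw cap), standing loose on the white tray. Base 64 mm in diameter, 110 mm tall over the cap. Cap: upright cylinder 34 mm in diameter, 24 mm high, at the very top, the easiest place to grip from above. Cone up to 74 mm, then 24 mm neck. About 130 g. Vessels stand 120 mm or more apart. Origin: centre of its underside, z up.
- flask_large: Largest conical flask (closed, brown amber glass, blue screw cap), standing loose on the white tray. Base 85 mm in diameter, 150 mm tall over the cap. Cap: upright cylinder 44 mm in diameter, 27 mm high, at the very top, the easiest place to grip from above. Cone up to 108 mm, then 32 mm neck. About 280 g. All masses vary by about 30%. Origin: centre of its underside, z up.
- bottle_square: Square bottle (closed, brown amber glass, blue screw cap), standing loose on the white tray. Body 64 x 64 mm, 88 mm high; shoulder up to 101 mm; 136 mm tall over the cap. Cap: upright cylinder 44 mm in diameter, 27 mm high, at the very top, the easiest place to grip from above. About 320 g. x and y axes are square to its sides. Origin: centre of its underside, z up.
- holder_small: Smallest round holder for the flask of 51 mm base: four upright steel arms on a round plate, 59 mm clear between opposite arms. Base plate 4 mm thick, on which the foot stands. Arms reach 47 mm up, lips flaring out 11 mm. Fixed on the shaker's 300 mm square dark grey platform, whose top is 74 mm above the bench. Origin: centre of the base plate's underside; z up.
- holder_medium: Middle round holder for the flask of 64 mm base: four upright steel arms on a round plate, 72 mm clear between opposite arms. Base plate 4 mm thick, on which the foot stands. Arms reach 47 mm up, lips flaring out 11 mm. Fixed on the shaker. Any holder may be at any corner of a 140 mm square on its platform. Origin: centre of the base plate's underside; z up.
- holder_large: Largest round holder for the flask of 85 mm base: four upright steel arms on a round plate, 93 mm clear between opposite arms. Base plate 4 mm thick, on which the foot stands. Arms reach 47 mm up, lips flaring out 11 mm. Fixed on the shaker. Shaker and tray stand side by side, either one on the left. Origin: centre of the base plate's underside; z up.
- holder_square: Square holder for the square bottle, fixed on the shaker: four upright steel arms (34 mm wide, mid-side) on a square plate, 72 mm clear between opposite arms. Base plate 4 mm thick, on which the foot stands. Arms reach 47 mm up, lips flaring out 11 mm. The bottle's sides go parallel to the plate's, which are along x and y, any quarter turn. Origin: centre of the base plate's underside; z up.
- reagent_bottle: Bystander, leave alone: round brown glass reagent bottle with a flat glass stopper and a white label, 76 mm in diameter, 140 mm tall, loose on the bench. Origin: centre of its underside, z up.
- beaker: Bystander, leave alone: empty whitish plastic beaker, 74 mm in diameter at the rim, 95 mm tall, loose on the bench. Origin: centre of its underside, z up.
Mind the look-alikes: they are no part of the job. Leave any green or red look-alike of the bottle_square alone.

How it is judged:
By the outcome, as a careful person would: the job done as asked, in the order asked, and still so for the second after the job is handed in, with the robot touching nothing.
It also fails if it takes over 112 s, if anything falls off the work surface, if the arm or the gripper's body presses on something with over 40 N, if the wrist force passes 120 N, or if a joint passes its speed limit or range.

## Working session

There is one attempt and no reset: what is moved stays moved. The work goes in short steps, Python scripts to look and compute and a tool call to move; the robot and the scene stay as the last step left them, time stands still between calls to the robot, and variables do not carry over. Pictures are saved under pics/ and viewed, about 12 in all and at most 16, crops included, and the job is handed in when it is done.

Besides the shell and the picture viewer there is one more tool, called after "Emit:" as name([rows], argument=value, ...), one row to a line, values as JSON. drive_tool: Moves the arm, as the interface text tells. Its arguments: {"type":"object","properties":{"motion":{"type":"array"},"newtons":{"type":"number"}},"required":["motion"]}

```bash
ls; mkdir -p pics
python3 - <<'E'
from plant import robot
import cv2,numpy as np,pickle
np.set_printoptions(precision=4,suppress=True)
d={}
for n in("top","side"):
    f=robot.grab_frame(n);d[n]=f
    cv2.imwrite(f"pics/{n}0.png",f["frame"][:,:,::-1]);print(n,f["intrinsics"],f["extrinsics"])
pickle.dump(d,open("f0.pkl","wb"))
s=robot.state()
for k in s:print(k,s[k])
E
```

```text
pics
top [[399.0634   0.     319.0043]
 [  0.     399.0634 201.9076]
 [  0.       0.       1.    ]] [[-0.0096 -0.9951  0.0989  0.4266]
 [-0.9999  0.0087 -0.0088 -0.0984]
 [ 0.0079 -0.0989 -0.9951  1.2518]
 [ 0.      0.      0.      1.    ]]
side [[503.4227   0.     317.9675]
 [  0.     503.4227 189.3511]
 [  0.       0.       1.    ]] [[-0.7728 -0.4255  0.471  -0.1653]
 [-0.6347  0.517  -0.5743  0.7397]
 [ 0.0009 -0.7427 -0.6696  1.0537]
 [ 0.      0.      0.      1.    ]]
time 0.1
q [-0.8163  0.0407  0.0839 -0.0004 -1.6155 -0.3337]
joint_velocities [ 0.0004 -0.001   0.004   0.0027  0.0001 -0.0012]
joint_torque [ -0.0056 -36.9342  34.8279   6.9518  -0.0046   0.    ]
ee_pos [ 0.245  -0.5474  0.2304]
orientation [[ 0.9127 -0.0008 -0.4085]
 [ 0.4085  0.0014  0.9127]
 [-0.0001 -1.      0.0016]]
wrist_force [ 0.2431 -0.2623 -0.2912]
wrist_torque [-0.0023  0.0117  0.0378]
grip_width 0.08536029354140692
```

View pics/top0.png

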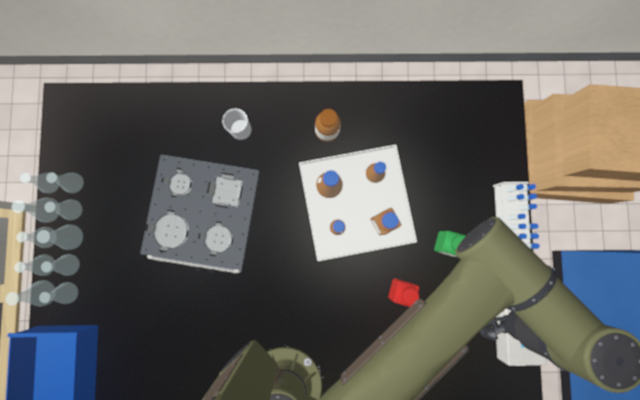

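View pics/side0.png

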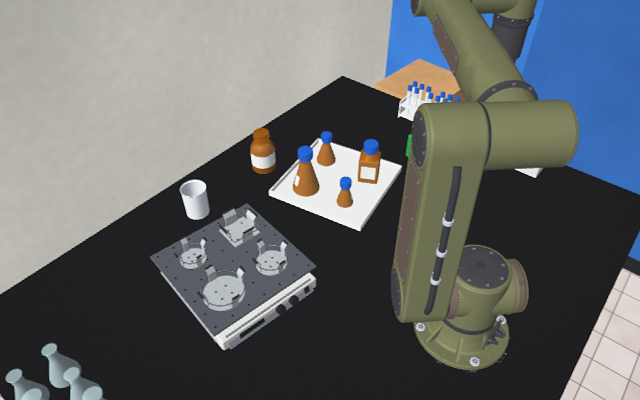

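The top view shows the large flask at (329,184), medium (377,172), small (338,227) and the square bottle (386,221). The holders are small (181,183), square (228,191), large (171,231) and medium (218,238). I'll zoom in on the holders and bottle.

```bash
cat > h.py <<'E'
import numpy as np,cv2,pickle
np.set_printoptions(precision=4,suppress=True)
def proj(f,P):
    E=np.linalg.inv(f["extrinsics"]);c=np.atleast_2d(P)@E[:3,:3].T+E[:3,3];c=c@f["intrinsics"].T
    return c[:,:2]/c[:,2:]
def unproj(f,uv,z):
    uv=np.atleast_2d(uv);r=np.c_[uv,np.ones(len(uv))]@np.linalg.inv(f["intrinsics"]).T@f["extrinsics"][:3,:3].T
    o=f["extrinsics"][:3,3];return o+r*((z-o[2])/r[:,2])[:,None]
def circ(p,r,n=48):
    a=np.linspace(0,2*np.pi,n,endpoint=False);return np.c_[p[0]+r*np.cos(a),p[1]+r*np.sin(a),np.full(n,p[2])]
def blue(f):
    m=cv2.inRange(cv2.cvtColor(f["frame"],cv2.COLOR_RGB2HSV),(105,120,50),(125,255,255))
    n,l,s,c=cv2.connectedComponentsWithStats(m);return [(s[i,4],c[i]) for i in range(1,n) if 15<s[i,4]<800]
def hullc(P):
    h=cv2.convexHull(P.astype(np.float32));m=cv2.moments(h);return np.array([m["m10"],m["m01"]])/m["m00"]
E
python3 - <<'E'
from h import *
d=pickle.load(open("f0.pkl","rb"))
for n in d:
    for a,c in blue(d[n]):
        print(n,a,c)
def crop(n,x,y,w,h,k):
    im=cv2.resize(d[n]["frame"][y:y+h,x:x+w,::-1],None,fx=k,fy=k,interpolation=cv2.INTER_CUBIC)
    cv2.imwrite(f"pics/{n}_c.png",im)
crop("top",135,145,130,130,4.6)
crop("side",140,195,185,155,4)
im=cv2.resize(d["top"]["frame"][195:250,360:420,::-1],None,fx=6,fy=6,interpolation=cv2.INTER_CUBIC)
E
```

```text
top 86 [379.5    167.4302]
top 161 [330.5404 177.9814]
top 22 [519.5 186.5]
top 28 [530.8214 186.5357]
top 24 [520.  196.5]
top 32 [531.8438 195.875 ]
top 26 [531.9231 205.8077]
top 173 [389.9595 220.1098]
top 21 [521.4286 215.8095]
top 80 [338.55   225.9625]
top 21 [521.7619 225.8095]
top 27 [533.6667 225.5926]
top 29 [533.7241 235.5517]
top 25 [522.12 235.8 ]
top 27 [534.6667 245.4074]
side 111 [488.3604  18.6486]
side 46 [412.      85.7174]
side 46 [419.      88.2826]
side 44 [429.4545  92.2955]
side 48 [439.9375  96.3958]
side 41 [448.0976  97.9756]
side 21 [456.8095  99.0476]
side 132 [326.2273 136.4545]
side 224 [370.4554 146.0491]
side 229 [304.4716 153.1965]
side 126 [345.1032 182.8968]
side 205 [635.3512 248.2878]
```

View pics/top_c.png

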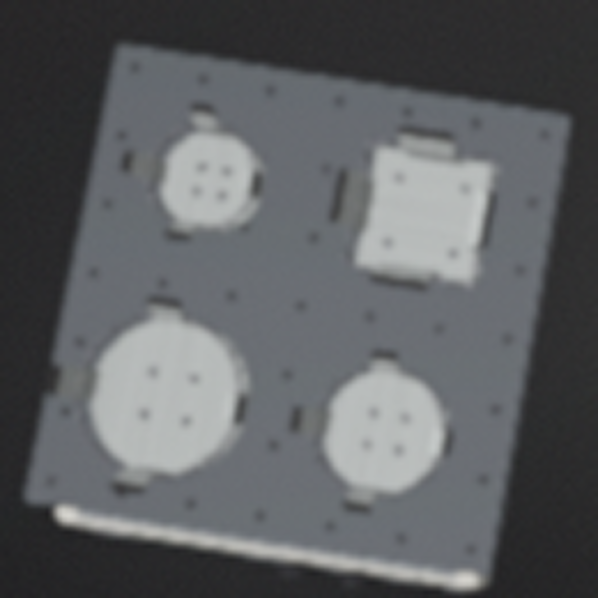

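View pics/side_c.png

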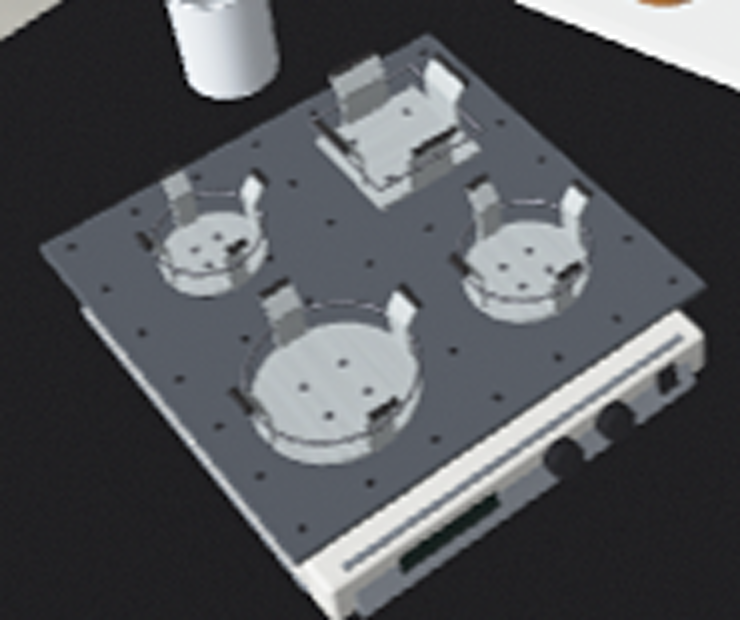

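Run:
```python
from h import *
from scipy.optimize import least_squares
d=pickle.load(open("f0.pkl","rb"));T,S=d["top"],d["side"]
# caps
caps={"small":((338.55,225.96),(345.10,182.90),.017,.024,.092),"medium":((379.5,167.43),(326.23,136.45),.017,.024,.110),
"large":((330.54,177.98),(304.47,153.20),.022,.027,.150),"square":((389.96,220.11),(370.46,146.05),.022,.027,.136)}
for n,(a,b,r,h,H) in caps.items():
    def res(p):
        P=np.r_[circ(p,r),circ(p-[0,0,h],r)];return np.r_[hullc(proj(T,P))-a,hullc(proj(S,P))-b]
    s=least_squares(res,[.45,-.15,H]);print(n,"captop",s.x,"foot z",s.x[2]-H,"res px",s.fun)
u=lambda l,k,o:(np.array(l)+.5)/k-.5+o
th=u([(212,181.5),(426.75,215.75),(169.75,395.75),(386.25,431)],4.6,[135,145])
sh=u([(213,251),(336,388.75),(525.5,268)],4,[140,195])
W=unproj(T,th,.078);print("top holders sm,sq,lg,md\n",W,"\nside sm,lg,md\n",unproj(S,sh,.078))
q=np.array([[1,1],[1,-1],[-1,1],[-1,-1]])*.07
def mod(p):
    c,s=np.cos(p[2]),np.sin(p[2]);return np.c_[q@np.array([[c,s],[-s,c]])+p[:2],np.full(4,.078)]
s=least_squares(lambda p:np.r_[proj(T,mod(p))-th,proj(S,mod(p)[[0,2,3]])-sh].ravel(),[*W[:,:2].mean(0),0])
print("fit",s.x,"\n",mod(s.x),np.abs(s.fun).max())
print("sq yaw from holes", [np.arctan2(*(v[::-1])) for v in np.diff(unproj(T,u([(466,188),(400,178),(388,243),(453,254)],4.6,[135,145]),.078)[:,:2],axis=0)])
im=cv2.resize(T["frame"][145:265,295:420,::-1],None,fx=4.8,fy=4.8,interpolation=cv2.INTER_CUBIC);cv2.imwrite("pics/tray_c.png",im)
im=cv2.resize(S["frame"][125:220,270:400,::-1],None,fx=6,fy=6,interpolation=cv2.INTER_CUBIC);cv2.imwrite("pics/tray_s.png",im)
```

```text
small captop [ 0.4723 -0.1644  0.0963] foot z 0.004293292336159285 res px [-0.1974 -0.3108  0.4015  0.0321]
medium captop [ 0.6403 -0.2852  0.1174] foot z 0.00739279527023691 res px [-0.1649 -0.164   0.2641  0.0266]
large captop [ 0.6053 -0.1406  0.1555] foot z 0.005507471221436855 res px [-0.195  -0.4725  0.7362  0.1171]
square captop [ 0.4859 -0.3071  0.1419] foot z 0.005929540115414245 res px [-0.1579 -0.3746  0.3884  0.1018]
top holders sm,sq,lg,md
 [[0.5999 0.3003 0.078 ]
 [0.5766 0.1621 0.078 ]
 [0.4626 0.3237 0.078 ]
 [0.4389 0.1859 0.078 ]] 
side sm,lg,md
 [[0.6018 0.3005 0.078 ]
 [0.4637 0.3236 0.078 ]
 [0.4405 0.1856 0.078 ]]
fit [ 0.5202  0.2431 -0.1693] 
 [[0.601  0.3003 0.078 ]
 [0.5774 0.1623 0.078 ]
 [0.463  0.3239 0.078 ]
 [0.4394 0.1859 0.078 ]] 0.33571849607551485
sq yaw from holes [np.float64(1.4108361003637517), np.float64(2.974970967529848), np.float64(-1.7477730051842046)]
```

View pics/tray_c.png

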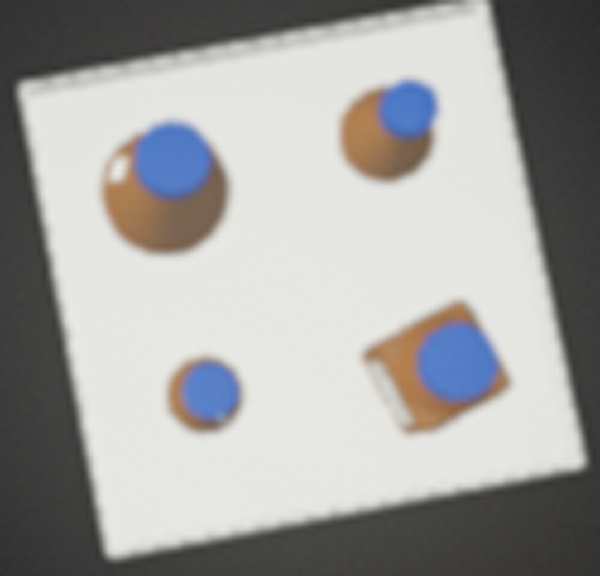

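View pics/tray_s.png

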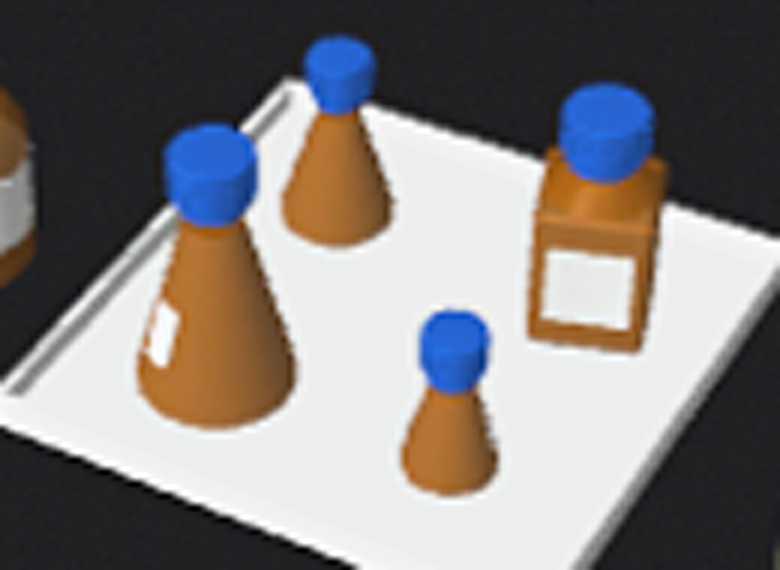

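Feet rest at about z=5 mm. I'll place the large flask first so carries stay clear of tall neighbours. First I'll level the yaw so that tool x=X, z=Y, y=-Z, then move above the large flask.

Emit:
drive_tool([
  [[0, -10, 0, 0, 0.105, 0, 1], [0, -10, 0, 0, 0.105, 0, 1], [0, -10, 0, 0, 0.105, 0, 1], [0, -10, 0, 0, 0.105, 0, 1], [15, 0, 15, 0, 0, 0, 1], [30, 0, 30, 0, 0, 0, 1], [30, 0, 30, 0, 0, 0, 1], [30, 0, 30, 0, 0, 0, 1], [30, 0, 30, 0, 0, 0, 1], [30, 0, 30, 0, 0, 0, 1]],
], newtons=40)

```text
time: 0.93
ee_pos: [0.4082, -0.3835, 0.271]
orientation: [[1.0, -0.0, -0.001], [0.001, 0.0, 1.0], [-0.0, -1.0, 0.0]]
wrist_force: [1.0, -0.6, 0.7]
grip_width: 0.0856
```

Run:
```python
from h import *
from scipy.optimize import minimize
d=pickle.load(open("f0.pkl","rb"))
# bottle yaw: silhouette overlap in both views
def sil(f,p):
    x,y,a=p;m=np.zeros((400*4,640*4),np.uint8);c,s=np.cos(a),np.sin(a)
    q=(np.array([[1,1],[1,-1],[-1,-1],[-1,1]])*.032)@np.array([[c,s],[-s,c]])+[x,y]
    b=np.r_[np.c_[q,[.005]*4],np.c_[q,[.093]*4]]; r=np.r_[np.c_[q,[.093]*4],circ([x,y,.106],.017)]
    k=np.r_[circ([x,y,.141],.022),circ([x,y,.114],.022)]
    for P in(b,r,k): cv2.fillConvexPoly(m,cv2.convexHull(((proj(f,P)+.5)*4).astype(np.int32)),255)
    return cv2.resize(m,(640,400),interpolation=cv2.INTER_AREA)/255.
def mask(f,box):
    h=cv2.cvtColor(f["frame"],cv2.COLOR_RGB2HSV);m=((h[...,1]>110)&(h[...,2]>50)).astype(float)
    o=np.zeros_like(m);x0,y0,x1,y1=box;o[y0:y1,x0:x1]=m[y0:y1,x0:x1]
    m8=o.astype(np.uint8);c,_=cv2.findContours(m8,cv2.RETR_EXTERNAL,cv2.CHAIN_APPROX_NONE);hh=np.zeros_like(m8)
    cv2.drawContours(hh,[max(c,key=len)],-1,1,-1);return hh.astype(float)
M=[(d["top"],mask(d["top"],(365,205,410,240))),(d["side"],mask(d["side"],(352,135,390,190)))]
cost=lambda p:sum(np.abs(sil(f,p)-m).sum() for f,m in M)
for deg in range(15,46,3):
    r=min((cost((.486+i*.001,-.307+j*.001,np.radians(deg))),i,j) for i in(-2,-1,0,1,2) for j in(-2,-1,0,1,2));print(deg,r)
from plant import robot
s=robot.state();print(s["time"],s["ee_pos"],s["orientation"].tolist() if hasattr(s["orientation"],"tolist") else s["orientation"],s["q"])
```

```text
15 (np.float64(651.721568627451), 1, -1)
18 (np.float64(630.1019607843137), 2, -2)
21 (np.float64(610.8509803921568), 1, -2)
24 (np.float64(586.1529411764706), 1, -2)
27 (np.float64(572.478431372549), 1, -2)
30 (np.float64(554.9098039215686), 1, -2)
33 (np.float64(562.7411764705882), 2, -2)
36 (np.float64(586.7372549019608), 2, -2)
39 (np.float64(608.9019607843137), 2, -1)
42 (np.float64(633.5372549019608), 2, -2)
45 (np.float64(658.4274509803921), 2, -2)
0.9333 [ 0.4082 -0.3835  0.271 ] [[0.9999997984709904, -0.0002509438196587155, -0.0005831682245841439], [0.0005832741292892027, 0.00042215952453778367, 0.9999997407862794], [-0.00025069756459023934, -0.9999998794042605, 0.0004223058084983229]] [-0.3959 -0.0574  0.0602 -0.0003 -1.6888 -1.1744]
```

Emit:
drive_tool([
  [[24, 0, 30, 0, 0, 0, 1], [25, 0, 30, 0, 0, 0, 1], [25, 0, 31, 0, 0, 0, 1], [25, 0, 31, 0, 0, 0, 1], [25, 0, 31, 0, 0, 0, 1], [25, 0, 31, 0, 0, 0, 1], [24, 0, 30, 0, 0, 0, 1], [15, 0, 18, 0, 0, 0, 1], [7, 0, 10, 0, 0, 0, 1], [0, 10, 0, 0, 0, 0, 1]],
])

```text
time: 1.77
ee_pos: [0.6036, -0.1412, 0.2618]
orientation: [[1.0, 0.001, -0.003], [0.003, -0.0, 1.0], [0.001, -1.0, -0.0]]
wrist_force: [0.6, -0.4, 0.2]
grip_width: 0.0854
```

Emit:
drive_tool([
  [[0, 25, 0, 0, 0, 0, 1], [0, 25, 0, 0, 0, 0, 1], [0, 25, 0, 0, 0, 0, 1], [0, 25, 0, 0, 0, 0, 1], [0, 25, 0, 0, 0, 0, 1], [0, 12, 0, 0, 0, 0, 1], [0, 6, 0, 0, 0, 0, 1], [0, 0, 0, 0, 0, 0, 1], [0, 0, 0, 0, 0, 0, 1], [0, 0, 0, 0, 0, 0, 1]],
])

```text
time: 2.6
ee_pos: [0.6029, -0.1434, 0.1203]
orientation: [[1.0, 0.003, -0.001], [0.001, -0.0, 1.0], [0.003, -1.0, -0.0]]
wrist_force: [0.5, 0.9, 1.0]
grip_width: 0.0853
```

Run:
```python
from h import *
from plant import robot
a=robot.grab_frame("side")["frame"];b=robot.grab_frame("top")["frame"]
im=np.hstack([cv2.resize(a[80:230,230:400],None,fx=2.3,fy=2.3),cv2.resize(b[120:270,270:440],None,fx=2.3,fy=2.3)])
cv2.imwrite("pics/g1.png",im[:,:,::-1])
```

```text
(no output)
```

View pics/g1.png

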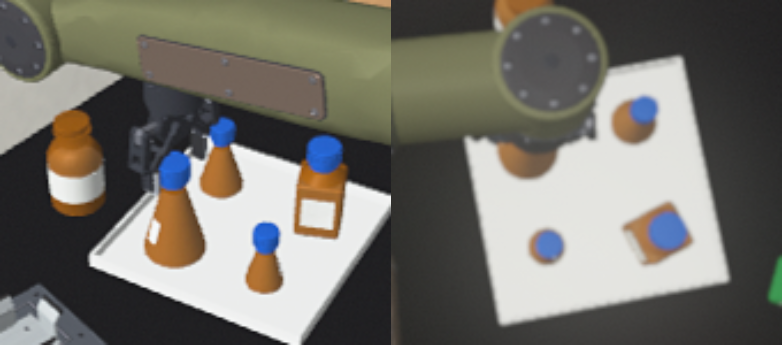

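The gripper straddles the large cap: in the side crop the cap at (175,170) sits between the fingers at (150,165) and (200,140). Closing, then a small lift.

Emit:
drive_tool([
  [[0, 0, 0, 0, 0, 0, -1], [0, 0, 0, 0, 0, 0, -1], [0, 0, 0, 0, 0, 0, -1], [0, 0, 0, 0, 0, 0, -1], [0, 0, 0, 0, 0, 0, -1], [0, 0, 0, 0, 0, 0, -1], [0, 0, 0, 0, 0, 0, -1], [0, 0, 0, 0, 0, 0, -1], [0, 0, 0, 0, 0, 0, -1], [0, 0, 0, 0, 0, 0, -1]],
], newtons=40)

```text
time: 3.53
ee_pos: [0.6023, -0.1429, 0.1186]
orientation: [[1.0, 0.001, -0.001], [0.001, 0.0, 1.0], [0.001, -1.0, 0.0]]
wrist_force: [0.1, 0.2, 3.2]
grip_width: 0.043
```

Run:
```python
from h import *
from plant import robot
d=pickle.load(open("f0.pkl","rb"))
s=robot.state();print(s["wrist_force"],s["grip_width"],s["ee_pos"],s["time"])
print("TCP in side crop px",(proj(d["side"],s["ee_pos"])-[230,80])*2.3)
```

```text
[0.1424 0.2378 3.1884] 0.042993814715606565 [ 0.6023 -0.1429  0.1186] 3.5333
TCP in side crop px [[176.2114 182.9605]]
```

Emit:
drive_tool([
  [[0, -4, 0, 0, 0, 0, -1], [0, -10, 0, 0, 0, 0, -1], [0, -20, 0, 0, 0, 0, -1], [0, -25, 0, 0, 0, 0, -1], [0, -25, 0, 0, 0, 0, -1], [0, -25, 0, 0, 0, 0, -1], [0, -25, 0, 0, 0, 0, -1], [0, -15, 0, 0, 0, 0, -1], [0, -5, 0, 0, 0, 0, -1], [0, 0, 0, 0, 0, 0, -1]],
])

```text
time: 4.37
ee_pos: [0.6024, -0.1432, 0.2736]
orientation: [[1.0, 0.002, -0.001], [0.001, 0.0, 1.0], [0.002, -1.0, 0.0]]
wrist_force: [-0.5, 0.3, -2.6]
grip_width: 0.0431
```

Emit:
drive_tool([
  [[-2, 0, 8, 0, 0, 0, -1], [-5, 0, 16, 0, 0, 0, -1], [-7, 0, 24, 0, 0, 0, -1], [-9, 0, 30, 0, 0, 0, -1], [-9, 0, 30, 0, 0, 0, -1], [-9, 0, 30, 0, 0, 0, -1], [-9, 0, 30, 0, 0, 0, -1], [-9, 0, 30, 0, 0, 0, -1], [-9, 0, 30, 0, 0, 0, -1], [-9, 0, 30, 0, 0, 0, -1]],
])

```text
time: 5.2
ee_pos: [0.5233, 0.1165, 0.2702]
orientation: [[1.0, -0.003, -0.001], [0.001, -0.001, 1.0], [-0.003, -1.0, -0.001]]
wrist_force: [0.0, 0.3, -1.6]
grip_width: 0.0431
```

Emit:
drive_tool([
  [[-9, 0, 30, 0, 0, 0, -1], [-9, 0, 30, 0, 0, 0, -1], [-9, 0, 30, 0, 0, 0, -1], [-9, 0, 30, 0, 0, 0, -1], [-9, 0, 30, 0, 0, 0, -1], [-9, 0, 26, 0, 0, 0, -1], [-6, 0, 20, 0, 0, 0, -1], [-3, 0, 13, 0, 0, 0, -1], [0, 0, 0, 0, 0, 0, -1], [0, 0, 0, 0, 0, 0, -1]],
])

```text
time: 6.03
ee_pos: [0.4612, 0.324, 0.2709]
orientation: [[1.0, -0.002, -0.002], [0.002, -0.002, 1.0], [-0.002, -1.0, -0.002]]
wrist_force: [-0.3, -0.7, -3.2]
grip_width: 0.0432
```

Run:
```python
from h import *
from plant import robot
A=robot.grab_frame("side");B=robot.grab_frame("top");pickle.dump((A,B),open("f1.pkl","wb"))
a=A["frame"];b=B["frame"]
im=np.hstack([cv2.resize(a[150:320,130:320],None,fx=2.1,fy=2.1,interpolation=2),cv2.resize(b[120:290,120:310],None,fx=2.1,fy=2.1,interpolation=2)])
cv2.imwrite("pics/g2.png",im[:,:,::-1]);print(robot.state()["ee_pos"],robot.state()["grip_width"])
```

```text
[0.4618 0.3231 0.2718] 0.04285826547593399
```

View pics/g2.png

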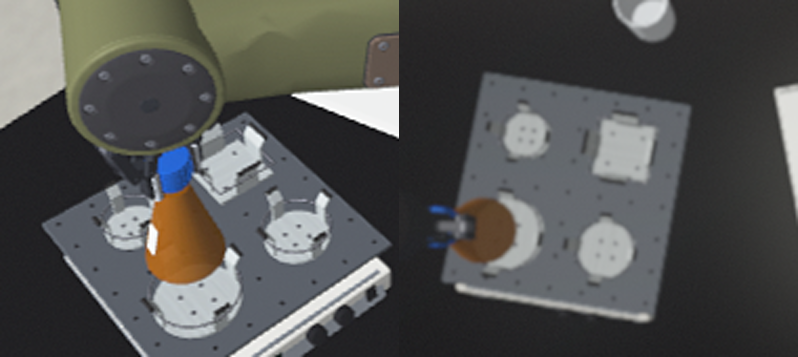

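```bash
cat >> h.py <<'E'
def brown(f):
    h=cv2.cvtColor(f["frame"],cv2.COLOR_RGB2HSV);return ((h[...,0]<20)&(h[...,1]>110)&(h[...,2]>40)).astype(np.uint8)
def conefit(fs,p0,R,r,H,rng=8):
    """x,y of a cone (foot at p0) from brown silhouettes' lower parts; prints per view and joint"""
    K=6
    def sil(f,p,win):
        m=np.zeros((400*K,640*K),np.uint8);P=np.r_[circ(p,R),circ(p+[0,0,H],r)]
        cv2.fillConvexPoly(m,cv2.convexHull(((proj(f,P)+.5)*K).astype(np.int32)),255);return cv2.resize(m,(640,400),interpolation=cv2.INTER_AREA)/255.
    ms=[brown(f) for f in fs];g=np.arange(-rng,rng+1)*1e-3;out=[]
    C=np.zeros((len(fs),len(g),len(g)))
    for k,f in enumerate(fs):
        # count only around the foot, where fingers do not hide
        c=proj(f,circ(p0+[0,0,.005],R+.012));w=np.zeros((400,640),np.uint8);cv2.fillConvexPoly(w,cv2.convexHull(c.astype(np.int32)),1)
        for i,a in enumerate(g):
            for j,b in enumerate(g): C[k,i,j]=(np.abs(sil(f,p0+[a,b,0],w)-ms[k])*w).sum()
    for n,c in list(zip(("view0","view1"),C))+[("both",C.sum(0))]:
        i,j=np.unravel_index(c.argmin(),c.shape);print(n,"foot xy",p0[:2]+[g[i],g[j]],"cost",c.min())
E
python3 - <<'E'
from h import *
A,B=pickle.load(open("f1.pkl","rb"))
conefit([A,B],np.array([.462,.323,.158]),.0425,.016,.108)
d=pickle.load(open("f0.pkl","rb"));conefit([d["side"],d["top"]],np.array([.605,-.141,.005]),.0425,.016,.108)
E
```

```text
view0 foot xy [0.468 0.324] cost 79.90588235294118
view1 foot xy [0.465 0.331] cost 306.42352941176466
both foot xy [0.467 0.325] cost 448.18431372549026
view0 foot xy [ 0.612 -0.146] cost 61.772549019607844
view1 foot xy [ 0.609 -0.142] cost 480.50196078431367
both foot xy [ 0.61  -0.144] cost 557.4745098039215
```

Emit:
drive_tool([
  [[0, 8, 0, 0, 0, 0, -1], [0, 10, 0, 0, 0, 0, -1], [0, 10, 0, 0, 0, 0, -1], [0, 8, 0, 0, 0, 0, -1], [0, 4, 0, 0, 0, 0, -1], [0, 4, 0, 0, 0, 0, -1], [0, 4, 0, 0, 0, 0, -1], [0, 4, 0, 0, 0, 0, -1], [0, 2, 0, 0, 0, 0, -1], [0, 0, 0, 0, 0, 0, -1]],
])

```text
time: 6.97
ee_pos: [0.4616, 0.3238, 0.2179]
orientation: [[1.0, -0.0, -0.001], [0.001, -0.0, 1.0], [-0.0, -1.0, -0.0]]
wrist_force: [-0.0, 0.0, -3.0]
grip_width: 0.0434
```

Run:
```python
from h import *
from plant import robot
A=robot.grab_frame("side");B=robot.grab_frame("top")
a=A["frame"];b=B["frame"]
im=np.hstack([cv2.resize(a[190:320,180:280],None,fx=4,fy=4,interpolation=2),cv2.resize(b[190:290,120:220][:,:],(400,520),interpolation=2)])
cv2.imwrite("pics/g3.png",im[:,:,::-1]);s=robot.state();print(s["ee_pos"],s["wrist_force"],s["wrist_torque"])
```

```text
[0.4618 0.3239 0.2186] [ 0.8415  0.0183 -1.8449] [-0.0073  0.0353  0.022 ]
```

View pics/g3.png

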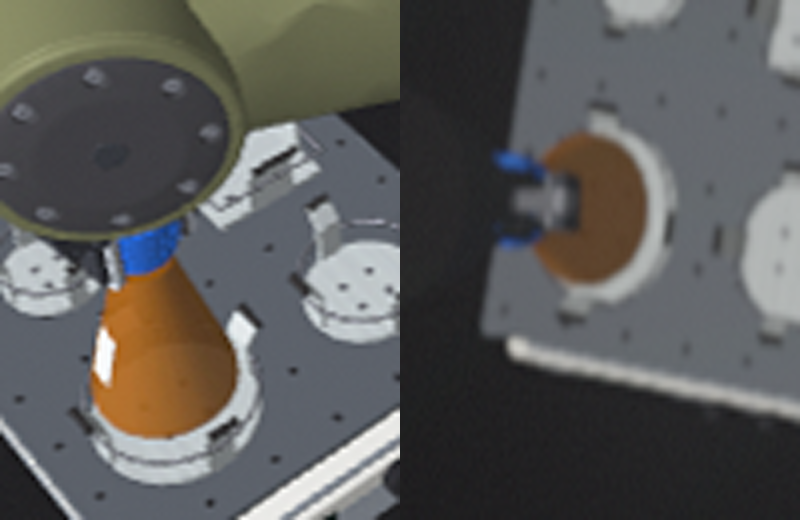

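The flask foot is inside the four arms, centred, with no side force. Lowering to near the plate.

Emit:
drive_tool([
  [[0, 4, 0, 0, 0, 0, -1], [0, 4, 0, 0, 0, 0, -1], [0, 4, 0, 0, 0, 0, -1], [0, 4, 0, 0, 0, 0, -1], [0, 3, 0, 0, 0, 0, -1], [0, 2, 0, 0, 0, 0, -1], [0, 1, 0, 0, 0, 0, -1], [0, 1, 0, 0, 0, 0, -1], [0, 0, 0, 0, 0, 0, -1], [0, 0, 0, 0, 0, 0, -1]],
])

```text
time: 7.9
ee_pos: [0.4618, 0.3239, 0.1955]
orientation: [[1.0, 0.0, -0.001], [0.001, 0.0, 1.0], [0.0, -1.0, 0.0]]
wrist_force: [-0.1, 0.6, -2.6]
grip_width: 0.0429
```

Emit:
drive_tool([
  [[0, 1, 0, 0, 0, 0, -1], [0, 0.5, 0, 0, 0, 0, -1], [0, 0.5, 0, 0, 0, 0, -1], [0, 0.5, 0, 0, 0, 0, -1], [0, 0.5, 0, 0, 0, 0, -1], [0, 0.5, 0, 0, 0, 0, -1], [0, 0.5, 0, 0, 0, 0, -1], [0, 0, 0, 0, 0, 0, -1], [0, 0, 0, 0, 0, 0, -1], [0, 0, 0, 0, 0, 0, -1]],
])

```text
time: 8.73
ee_pos: [0.4621, 0.324, 0.1926]
orientation: [[1.0, 0.002, -0.001], [0.001, 0.001, 1.0], [0.002, -1.0, 0.001]]
wrist_force: [-1.2, -0.3, 5.7]
grip_width: 0.0431
```

Contact at +8 N. Releasing and rising.

Emit:
drive_tool([
  [[0, 0, 0, 0, 0, 0, 0.3], [0, 0, 0, 0, 0, 0, 0.6], [0, 0, 0, 0, 0, 0, 1], [0, 0, 0, 0, 0, 0, 1], [0, 0, 0, 0, 0, 0, 1], [0, 0, 0, 0, 0, 0, 1], [0, -10, 0, 0, 0, 0, 1], [0, -20, 0, 0, 0, 0, 1], [0, -25, 0, 0, 0, 0, 1], [0, -25, 0, 0, 0, 0, 1]],
])

```text
time: 9.57
ee_pos: [0.4616, 0.3235, 0.2728]
orientation: [[1.0, -0.0, -0.001], [0.001, -0.0, 1.0], [-0.0, -1.0, -0.0]]
wrist_force: [-0.4, -0.2, 0.5]
grip_width: 0.0852
```

Emit:
drive_tool([
  [[0, 0, -8, 0, 0, 0, 1], [1, 0, -20, 0, 0, 0, 1], [1, 0, -30, 0, 0, 0, 1], [1, 0, -35, 0, 0, 0, 1], [1, 0, -40, 0, 0, 0, 1], [1, 0, -40, 0, 0, 0, 1], [1, 0, -40, 0, 0, 0, 1], [1, 0, -40, 0, 0, 0, 1], [1, 0, -40, 0, 0, 0, 1], [1, 0, -40, 0, 0, 0, 1]],
])

```text
time: 10.4
ee_pos: [0.4706, -0.0111, 0.2725]
orientation: [[1.0, 0.002, -0.001], [0.001, 0.001, 1.0], [0.002, -1.0, 0.001]]
wrist_force: [1.2, -0.6, 0.3]
grip_width: 0.0855
```

Emit:
drive_tool([
  [[1, 0, -40, 0, 0, 0, 1], [1, 0, -40, 0, 0, 0, 1], [0, 0, -35, 0, 0, 0, 1], [0, 0, -25, 0, 0, 0, 1], [0, 0, -10, 0, 0, 0, 1], [0, 0, -5, 0, 0, 0, 1], [0, 10, 0, 0, 0, 0, 1], [0, 25, 0, 0, 0, 0, 1], [0, 25, 0, 0, 0, 0, 1], [0, 20, 0, 0, 0, 0, 1]],
])

```text
time: 11.23
ee_pos: [0.4729, -0.1624, 0.1888]
orientation: [[1.0, -0.001, -0.003], [0.003, 0.001, 1.0], [-0.001, -1.0, 0.001]]
wrist_force: [1.1, 0.0, -0.4]
grip_width: 0.0851
```

Emit:
drive_tool([
  [[-1, 25, -1, 0, 0, 0, 1], [0, 30, -1, 0, 0, 0, 1], [0, 30, 0, 0, 0, 0, 1], [0, 25, 0, 0, 0, 0, 1], [0, 12, 0, 0, 0, 0, 1], [0, 4, 0, 0, 0, 0, 1], [0, 0, 0, 0, 0, 0, 1], [0, 0, 0, 0, 0, 0, 1], [0, 0, 0, 0, 0, 0, -1], [0, 0, 0, 0, 0, 0, -1]],
])

```text
time: 12.07
ee_pos: [0.4731, -0.1661, 0.0669]
orientation: [[1.0, 0.003, -0.001], [0.001, -0.0, 1.0], [0.003, -1.0, -0.0]]
wrist_force: [0.0, -0.0, 0.1]
grip_width: 0.0637
```

Emit:
drive_tool([
  [[0, 0, 0, 0, 0, 0, -1], [0, 0, 0, 0, 0, 0, -1], [0, 0, 0, 0, 0, 0, -1], [0, 0, 0, 0, 0, 0, -1], [0, 0, 0, 0, 0, 0, -1], [0, 0, 0, 0, 0, 0, -1], [0, 0, 0, 0, 0, 0, -1], [0, 0, 0, 0, 0, 0, -1], [0, 0, 0, 0, 0, 0, -1], [0, 0, 0, 0, 0, 0, -1]],
])

```text
time: 12.9
ee_pos: [0.4725, -0.1662, 0.0659]
orientation: [[1.0, 0.001, -0.001], [0.001, -0.0, 1.0], [0.001, -1.0, -0.0]]
wrist_force: [0.2, 1.4, 6.1]
grip_width: 0.0328
```

Emit:
drive_tool([
  [[0, -5, 0, 0, 0, 0, -1], [0, -15, 0, 0, 0, 0, -1], [0, -30, 0, 0, 0, 0, -1], [0, -40, 0, 0, 0, 0, -1], [0, -40, 0, 0, 0, 0, -1], [0, -40, 0, 0, 0, 0, -1], [0, -30, 0, 0, 0, 0, -1], [0, -4, 0, 0, 0, 0, -1], [3, 0, 15, 0, 0, 0, -1], [8, 0, 25, 0, 0, 0, -1]],
])

```text
time: 13.73
ee_pos: [0.4827, -0.1269, 0.2695]
orientation: [[1.0, 0.0, 0.002], [-0.002, 0.0, 1.0], [0.0, -1.0, 0.0]]
wrist_force: [1.5, 0.6, -1.0]
grip_width: 0.033
```

Emit:
drive_tool([
  [[10, 0, 36, 0, 0, 0, -1], [10, 0, 36, 0, 0, 0, -1], [10, 0, 36, 0, 0, 0, -1], [10, 0, 36, 0, 0, 0, -1], [10, 0, 36, 0, 0, 0, -1], [10, 0, 36, 0, 0, 0, -1], [10, 0, 36, 0, 0, 0, -1], [10, 0, 36, 0, 0, 0, -1], [10, 0, 36, 0, 0, 0, -1], [10, 0, 36, 0, 0, 0, -1]],
])

```text
time: 14.57
ee_pos: [0.5827, 0.2357, 0.2682]
orientation: [[1.0, -0.002, -0.001], [0.001, -0.001, 1.0], [-0.002, -1.0, -0.001]]
wrist_force: [0.9, 0.0, 0.1]
grip_width: 0.0327
```

Emit:
drive_tool([
  [[8, 0, 30, 0, 0, 0, -1], [5, 0, 20, 0, 0, 0, -1], [4, 0, 10, 0, 0, 0, -1], [0, 0, 5, 0, 0, 0, -1], [0, 10, 0, 0, 0, 0, -1], [0, 20, 0, 0, 0, 0, -1], [0, 25, 0, 0, 0, 0, -1], [0, 15, 0, 0, 0, 0, -1], [0, 5, 0, 0, 0, 0, -1], [0, 0, 0, 0, 0, 0, -1]],
])

```text
time: 15.4
ee_pos: [0.599, 0.2976, 0.1923]
orientation: [[1.0, -0.003, -0.0], [0.0, -0.002, 1.0], [-0.003, -1.0, -0.002]]
wrist_force: [-0.0, 0.0, -0.6]
grip_width: 0.0332
```

Emit:
drive_tool([
  [[0, 0, 0, 0, 0, 0, -1], [0, 0, 0, 0, 0, 0, -1], [0, 0, 0, 0, 0, 0, -1], [0, 0, 0, 0, 0, 0, -1], [0, 0, 0, 0, 0, 0, -1], [0, 0, 0, 0, 0, 0, -1], [0, 0, 0, 0, 0, 0, -1], [0, 0, 0, 0, 0, 0, -1], [0, 0, 0, 0, 0, 0, -1], [0, 0, 0, 0, 0, 0, -1]],
])

```text
time: 16.23
ee_pos: [0.5997, 0.299, 0.1943]
orientation: [[1.0, -0.0, -0.001], [0.001, 0.0, 1.0], [-0.0, -1.0, 0.0]]
wrist_force: [-0.4, -0.4, -0.1]
grip_width: 0.0329
```

Run:
```python
from h import *
from plant import robot
A=robot.grab_frame("side");B=robot.grab_frame("top")
a=A["frame"];b=B["frame"]
im=np.hstack([cv2.resize(a[180:310,150:250],None,fx=4,fy=4,interpolation=2),cv2.resize(b[140:270,130:230],None,fx=4,fy=4,interpolation=2)])
cv2.imwrite("pics/g4.png",im[:,:,::-1]);s=robot.state();print(s["ee_pos"],s["wrist_force"],s["grip_width"])
```

```text
[0.5997 0.299  0.1943] [-0.3328 -0.9928 -1.0474] 0.03284134366222693
```

View pics/g4.png

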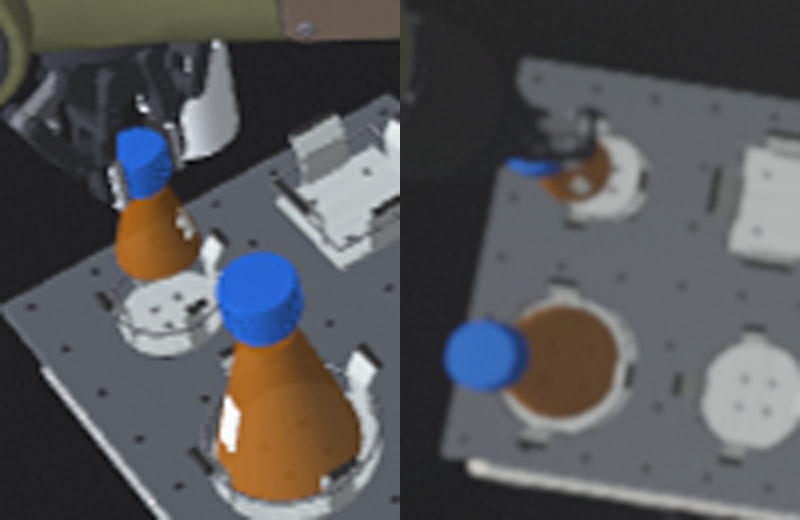

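The large flask stands upright in its holder, and the small one hovers over its own. Lowering.

Emit:
drive_tool([
  [[0, 6, 0, 0, 0, 0, -1], [0, 8, 0, 0, 0, 0, -1], [0, 8, 0, 0, 0, 0, -1], [0, 7, 0, 0, 0, 0, -1], [0, 6, 0, 0, 0, 0, -1], [0, 6, 0, 0, 0, 0, -1], [0, 4, 0, 0, 0, 0, -1], [0, 3, 0, 0, 0, 0, -1], [0, 0, 0, 0, 0, 0, -1], [0, 0, 0, 0, 0, 0, -1]],
])

```text
time: 17.17
ee_pos: [0.5998, 0.299, 0.1464]
orientation: [[1.0, 0.0, -0.001], [0.001, 0.0, 1.0], [0.0, -1.0, 0.0]]
wrist_force: [-0.2, 0.1, 0.2]
grip_width: 0.0329
```

Emit:
drive_tool([
  [[0, 1, 0, 0, 0, 0, -1], [0, 1, 0, 0, 0, 0, -1], [0, 0.5, 0, 0, 0, 0, -1], [0, 0.5, 0, 0, 0, 0, -1], [0, 0.5, 0, 0, 0, 0, -1], [0, 0.5, 0, 0, 0, 0, -1], [0, 0.5, 0, 0, 0, 0, -1], [0, 0.5, 0, 0, 0, 0, -1], [0, 0, 0, 0, 0, 0, -1], [0, 0, 0, 0, 0, 0, -1]],
])

```text
time: 18.0
ee_pos: [0.5997, 0.2989, 0.1413]
orientation: [[1.0, -0.0, -0.001], [0.001, 0.0, 1.0], [-0.0, -1.0, 0.0]]
wrist_force: [-0.0, -1.0, -0.4]
grip_width: 0.0329
```

Emit:
drive_tool([
  [[0, 0.5, 0, 0, 0, 0, -1], [0, 0.5, 0, 0, 0, 0, -1], [0, 0.5, 0, 0, 0, 0, -1], [0, 0.3, 0, 0, 0, 0, -1], [0, 0.3, 0, 0, 0, 0, -1], [0, 0.3, 0, 0, 0, 0, -1], [0, 0, 0, 0, 0, 0, -1], [0, 0, 0, 0, 0, 0, -1], [0, 0, 0, 0, 0, 0, -1], [0, 0, 0, 0, 0, 0, -1]],
])

```text
time: 18.83
ee_pos: [0.6, 0.299, 0.14]
orientation: [[1.0, 0.001, -0.001], [0.001, 0.001, 1.0], [0.001, -1.0, 0.001]]
wrist_force: [-1.0, -1.0, 6.4]
grip_width: 0.0328
```

Emit:
drive_tool([
  [[0, 0, 0, 0, 0, 0, 0.2], [0, 0, 0, 0, 0, 0, 0.6], [0, 0, 0, 0, 0, 0, 1], [0, 0, 0, 0, 0, 0, 1], [0, 0, 0, 0, 0, 0, 1], [0, 0, 0, 0, 0, 0, 1], [0, -15, 0, 0, 0, 0, 1], [0, -30, 0, 0, 0, 0, 1], [0, -40, 0, 0, 0, 0, 1], [0, -40, 0, 0, 0, 0, 1]],
])

```text
time: 19.67
ee_pos: [0.5993, 0.2985, 0.2644]
orientation: [[1.0, -0.002, -0.001], [0.001, -0.001, 1.0], [-0.002, -1.0, -0.001]]
wrist_force: [0.5, 0.6, 0.8]
grip_width: 0.0854
```

Emit:
drive_tool([
  [[0, -10, -8, 0, 0, 0, 1], [1, 0, -25, 0, 0, 0, 1], [3, 0, -40, 0, 0, 0, 1], [3, 0, -40, 0, 0, 0, 1], [3, 0, -40, 0, 0, 0, 1], [3, 0, -40, 0, 0, 0, 1], [3, 0, -40, 0, 0, 0, 1], [3, 0, -40, 0, 0, 0, 1], [3, 0, -40, 0, 0, 0, 1], [3, 0, -40, 0, 0, 0, 1]],
])

```text
time: 20.5
ee_pos: [0.6248, -0.056, 0.2741]
orientation: [[1.0, 0.001, -0.001], [0.001, 0.0, 1.0], [0.001, -1.0, 0.0]]
wrist_force: [0.4, -0.3, 0.1]
grip_width: 0.0855
```

Emit:
drive_tool([
  [[3, 0, -40, 0, 0, 0, 1], [3, 0, -40, 0, 0, 0, 1], [3, 0, -40, 0, 0, 0, 1], [3, 0, -40, 0, 0, 0, 1], [2, 0, -35, 0, 0, 0, 1], [0, 0, -22, 0, 0, 0, 1], [0, 0, -10, 0, 0, 0, 1], [0, 0, -6, 0, 0, 0, 1], [0, 10, 0, 0, 0, 0, 1], [0, 0, 0, 0, 0, 0, 1]],
])

```text
time: 21.33
ee_pos: [0.6392, -0.2858, 0.2616]
orientation: [[1.0, -0.002, -0.002], [0.002, 0.002, 1.0], [-0.002, -1.0, 0.002]]
wrist_force: [-0.3, 1.2, -1.4]
grip_width: 0.0855
```

Emit:
drive_tool([
  [[0, 15, -1, 0, 0, 0, 1], [0, 25, 0, 0, 0, 0, 1], [0, 30, 0, 0, 0, 0, 1], [0, 30, 0, 0, 0, 0, 1], [0, 30, 0, 0, 0, 0, 1], [0, 25, 0, 0, 0, 0, 1], [0, 15, 0, 0, 0, 0, 1], [0, 8, 0, 0, 0, 0, 1], [0, 3, 0, 0, 0, 0, 1], [0, 0, 0, 0, 0, 0, 1]],
])

```text
time: 22.17
ee_pos: [0.6394, -0.2871, 0.083]
orientation: [[1.0, -0.0, -0.002], [0.002, -0.0, 1.0], [-0.0, -1.0, -0.0]]
wrist_force: [0.5, 0.2, 0.3]
grip_width: 0.0853
```

Emit:
drive_tool([
  [[0, 0, 0, 0, 0, 0, -1], [0, 0, 0, 0, 0, 0, -1], [0, 0, 0, 0, 0, 0, -1], [0, 0, 0, 0, 0, 0, -1], [0, 0, 0, 0, 0, 0, -1], [0, 0, 0, 0, 0, 0, -1], [0, 0, 0, 0, 0, 0, -1], [0, 0, 0, 0, 0, 0, -1], [0, 0, 0, 0, 0, 0, -1], [0, 0, 0, 0, 0, 0, -1]],
])

```text
time: 23.0
ee_pos: [0.6396, -0.2881, 0.0838]
orientation: [[1.0, 0.001, -0.001], [0.001, -0.0, 1.0], [0.001, -1.0, -0.0]]
wrist_force: [-0.4, 1.6, 5.4]
grip_width: 0.0328
```

Emit:
drive_tool([
  [[0, -5, 0, 0, 0, 0, -1], [0, -15, 0, 0, 0, 0, -1], [0, -30, 0, 0, 0, 0, -1], [0, -40, 0, 0, 0, 0, -1], [0, -40, 0, 0, 0, 0, -1], [0, -35, 0, 0, 0, 0, -1], [0, -20, 0, 0, 0, 0, -1], [0, -6, 0, 0, 0, 0, -1], [-4, 0, 10, 0, 0, 0, -1], [-9, 0, 22, 0, 0, 0, -1]],
])

```text
time: 23.83
ee_pos: [0.626, -0.2571, 0.271]
orientation: [[1.0, -0.004, 0.002], [-0.002, 0.001, 1.0], [-0.004, -1.0, 0.001]]
wrist_force: [0.7, -0.1, -0.7]
grip_width: 0.0329
```

Emit:
drive_tool([
  [[-15, 0, 36, 0, 0, 0, -1], [-15, 0, 36, 0, 0, 0, -1], [-15, 0, 36, 0, 0, 0, -1], [-15, 0, 36, 0, 0, 0, -1], [-15, 0, 36, 0, 0, 0, -1], [-15, 0, 36, 0, 0, 0, -1], [-15, 0, 36, 0, 0, 0, -1], [-15, 0, 36, 0, 0, 0, -1], [-15, 0, 36, 0, 0, 0, -1], [-15, 0, 36, 0, 0, 0, -1]],
])

```text
time: 24.67
ee_pos: [0.4743, 0.1052, 0.2721]
orientation: [[1.0, -0.003, -0.001], [0.001, -0.001, 1.0], [-0.003, -1.0, -0.001]]
wrist_force: [1.1, 0.6, -0.5]
grip_width: 0.033
```

Emit:
drive_tool([
  [[-15, 0, 35, 0, 0, 0, -1], [-12, 0, 25, 0, 0, 0, -1], [-7, 0, 13, 0, 0, 0, -1], [-4, 0, 8, 0, 0, 0, -1], [0, 0, 0, 0, 0, 0, -1], [0, 15, 0, 0, 0, 0, -1], [0, 25, 0, 0, 0, 0, -1], [0, 20, 0, 0, 0, 0, -1], [0, 10, 0, 0, 0, 0, -1], [0, 0, 0, 0, 0, 0, -1]],
])

```text
time: 25.5
ee_pos: [0.4371, 0.1834, 0.2008]
orientation: [[1.0, -0.004, 0.0], [-0.0, -0.003, 1.0], [-0.004, -1.0, -0.003]]
wrist_force: [-0.9, -0.6, -1.4]
grip_width: 0.033
```

Emit:
drive_tool([
  [[0, 0, 0, 0, 0, 0, -1], [0, 0, 0, 0, 0, 0, -1], [0, 0, 0, 0, 0, 0, -1], [0, 0, 0, 0, 0, 0, -1], [0, 0, 0, 0, 0, 0, -1], [0, 0, 0, 0, 0, 0, -1], [0, 0, 0, 0, 0, 0, -1], [0, 0, 0, 0, 0, 0, -1], [0, 0, 0, 0, 0, 0, -1], [0, 0, 0, 0, 0, 0, -1]],
])

```text
time: 26.33
ee_pos: [0.4378, 0.1848, 0.2039]
orientation: [[1.0, -0.0, -0.001], [0.001, -0.0, 1.0], [-0.0, -1.0, -0.0]]
wrist_force: [-0.3, -0.0, -2.0]
grip_width: 0.0328
```

Run:
```python
from h import *
from plant import robot
A=robot.grab_frame("side");B=robot.grab_frame("top")
a=A["frame"];b=B["frame"]
im=np.hstack([cv2.resize(a[190:320,165:315],None,fx=3,fy=3,interpolation=2),cv2.resize(b[155:285,145:255],None,fx=3,fy=3,interpolation=2)])
cv2.imwrite("pics/g5.png",im[:,:,::-1]);s=robot.state();print(s["ee_pos"],s["wrist_force"],s["grip_width"])
```

```text
[0.4378 0.1848 0.2039] [-0.2438  0.4779 -0.7028] 0.032940949507287286
```

View pics/g5.png

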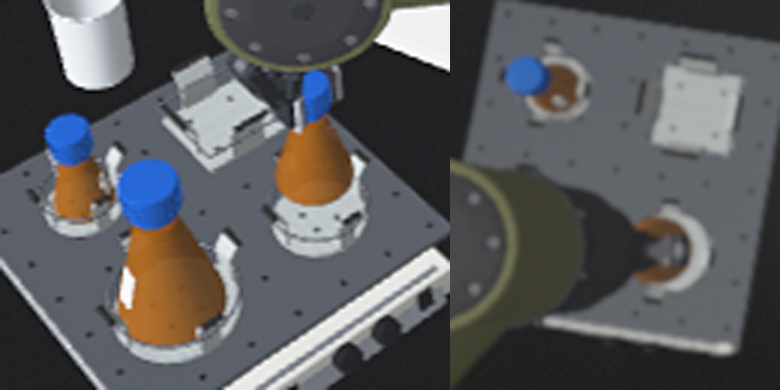

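Small and large flasks stand upright in their holders, and the medium is over its own. Lowering.

Emit:
drive_tool([
  [[0, 6, 0, 0, 0, 0, -1], [0, 8, 0, 0, 0, 0, -1], [0, 7, 0, 0, 0, 0, -1], [0, 6, 0, 0, 0, 0, -1], [0, 6, 0, 0, 0, 0, -1], [0, 4, 0, 0, 0, 0, -1], [0, 3, 0, 0, 0, 0, -1], [0, 1, 0, 0, 0, 0, -1], [0, 0, 0, 0, 0, 0, -1], [0, 0, 0, 0, 0, 0, -1]],
])

```text
time: 27.27
ee_pos: [0.438, 0.1849, 0.1632]
orientation: [[1.0, 0.0, -0.001], [0.001, 0.0, 1.0], [0.0, -1.0, 0.0]]
wrist_force: [0.1, -0.3, -1.0]
grip_width: 0.0326
```

Emit:
drive_tool([
  [[0, 1, 0, 0, 0, 0, -1], [0, 1, 0, 0, 0, 0, -1], [0, 0.5, 0, 0, 0, 0, -1], [0, 0.5, 0, 0, 0, 0, -1], [0, 0.5, 0, 0, 0, 0, -1], [0, 0.5, 0, 0, 0, 0, -1], [0, 0.5, 0, 0, 0, 0, -1], [0, 0.5, 0, 0, 0, 0, -1], [0, 0, 0, 0, 0, 0, -1], [0, 0, 0, 0, 0, 0, -1]],
])

```text
time: 28.1
ee_pos: [0.4378, 0.1848, 0.1579]
orientation: [[1.0, -0.0, -0.001], [0.001, 0.0, 1.0], [-0.0, -1.0, 0.0]]
wrist_force: [-0.1, 0.4, -1.8]
grip_width: 0.0331
```

Emit:
drive_tool([
  [[0, 0.5, 0, 0, 0, 0, -1], [0, 0.5, 0, 0, 0, 0, -1], [0, 0.3, 0, 0, 0, 0, -1], [0, 0.2, 0, 0, 0, 0, -1], [0, 0.2, 0, 0, 0, 0, -1], [0, 0, 0, 0, 0, 0, -1], [0, 0, 0, 0, 0, 0, -1], [0, 0, 0, 0, 0, 0, -1], [0, 0, 0, 0, 0, 0, -1], [0, 0, 0, 0, 0, 0, -1]],
])

```text
time: 28.93
ee_pos: [0.4383, 0.1849, 0.1578]
orientation: [[1.0, 0.002, -0.001], [0.001, 0.001, 1.0], [0.002, -1.0, 0.001]]
wrist_force: [-2.7, 0.0, 6.0]
grip_width: 0.033
```

Emit:
drive_tool([
  [[0, 0, 0, 0, 0, 0, 0.2], [0, 0, 0, 0, 0, 0, 0.6], [0, 0, 0, 0, 0, 0, 1], [0, 0, 0, 0, 0, 0, 1], [0, 0, 0, 0, 0, 0, 1], [0, 0, 0, 0, 0, 0, 1], [0, -15, 0, 0, 0, 0, 1], [0, -30, 0, 0, 0, 0, 1], [0, -40, 0, 0, 0, 0, 1], [0, -32, 0, 0, 0, 0, 1]],
])

```text
time: 29.77
ee_pos: [0.4379, 0.1845, 0.2755]
orientation: [[1.0, 0.001, -0.001], [0.001, -0.0, 1.0], [0.001, -1.0, -0.0]]
wrist_force: [0.6, 0.1, 0.9]
grip_width: 0.0854
```

Emit:
drive_tool([
  [[0, 0, -8, 0, 0, 0, 1], [2, 0, -25, 0, 0, 0, 1], [4, 0, -40, 0, 0, 0, 1], [4, 0, -40, 0, 0, 0, 1], [4, 0, -40, 0, 0, 0, 1], [4, 0, -40, 0, 0, 0, 1], [4, 0, -40, 0, 0, 0, 1], [4, 0, -40, 0, 0, 0, 1], [4, 0, -40, 0, 0, 0, 1], [4, 0, -40, 0, 0, 0, 1]],
])

```text
time: 30.6
ee_pos: [0.4718, -0.1702, 0.2733]
orientation: [[1.0, 0.001, -0.001], [0.001, 0.0, 1.0], [0.001, -1.0, 0.0]]
wrist_force: [1.9, 0.0, 0.5]
grip_width: 0.0854
```

Emit:
drive_tool([
  [[4, 0, -40, 0, 0, 0, 1], [4, 0, -40, 0, 0, 0, 1], [4, 0, -30, 0, 0, 0, 1], [1, 0, -18, 0, 0, 0, 1], [0, 0, -10, 0, 0, 0, 1], [0, 0, -3, 0, 0, 0, 1], [0, 10, 0, 0, 0, 0, 1], [0, 20, 0, 0, 0, 0, 1], [0, 10, 0, 0, 0, 0, 1], [0, 0, 0, 0, 0, 0, 1]],
])

```text
time: 31.43
ee_pos: [0.4845, -0.3073, 0.2298]
orientation: [[1.0, -0.004, -0.002], [0.003, 0.003, 1.0], [-0.004, -1.0, 0.003]]
wrist_force: [-0.5, -0.3, -0.5]
grip_width: 0.0856
```

Emit:
drive_tool([
  [[0, 0, 0, 0, 0, 0, 1], [0, 0, 0, 0, 0, 0, 1], [0, 0, 0, 0, 0, 0, 1], [0, 0, 0, 0, 0, 0, 1], [0, 0, 0, 0, 0, 0, 1], [0, 0, 0, 0, 0, 0, 1], [0, 0, 0, 0, 0, 0, 1], [0, 0, 0, 0, 0, 0, 1], [0, 0, 0, 0, 0, 0, 1], [0, 0, 0, 0, 0, 0, 1]],
])

```text
time: 32.27
ee_pos: [0.4852, -0.3092, 0.2331]
orientation: [[1.0, -0.0, -0.001], [0.001, 0.0, 1.0], [-0.0, -1.0, 0.0]]
wrist_force: [-0.7, 0.2, 0.0]
grip_width: 0.0854
```

Emit:
drive_tool([
  [[0, 15, 0, 0, 0, 0, 1], [0, 25, 0, 0, 0, 0, 1], [0, 30, 0, 0, 0, 0, 1], [0, 25, 0, 0, 0, 0, 1], [0, 18, 0, 0, 0, 0, 1], [0, 10, 0, 0, 0, 0, 1], [0, 3, 0, 0, 0, 0, 1], [0, 0, 0, 0, 0, 0, 1], [0, 0, 0, 0, 0, 0, 1], [0, 0, 0, 0, 0, 0, 1]],
])

```text
time: 33.1
ee_pos: [0.486, -0.3095, 0.109]
orientation: [[1.0, 0.002, -0.001], [0.001, -0.001, 1.0], [0.002, -1.0, -0.001]]
wrist_force: [0.1, -1.2, 0.0]
grip_width: 0.0855
```

Emit:
drive_tool([
  [[0, 0, 0, 0, 0, 0, -1], [0, 0, 0, 0, 0, 0, -1], [0, 0, 0, 0, 0, 0, -1], [0, 0, 0, 0, 0, 0, -1], [0, 0, 0, 0, 0, 0, -1], [0, 0, 0, 0, 0, 0, -1], [0, 0, 0, 0, 0, 0, -1], [0, 0, 0, 0, 0, 0, -1], [0, 0, 0, 0, 0, 0, -1], [0, 0, 0, 0, 0, 0, -1]],
], newtons=50)

```text
time: 33.93
ee_pos: [0.4855, -0.3091, 0.1077]
orientation: [[1.0, 0.001, -0.001], [0.001, -0.0, 1.0], [0.001, -1.0, -0.0]]
wrist_force: [0.6, 2.4, 5.3]
grip_width: 0.0426
```

Emit:
drive_tool([
  [[0, -5, 0, 0, 0, 0, -1], [0, -15, 0, 0, 0, 0, -1], [0, -30, 0, 0, 0, 0, -1], [0, -40, 0, 0, 0, 0, -1], [0, -40, 0, 0, 0, 0, -1], [0, -25, 0, 0, 0, 0, -1], [0, -12, 0, 0, 0, 0, -1], [2, 0, 8, 0, 0, 0, -1], [3, 0, 16, 0, 0, 0, -1], [5, 0, 26, 0, 0, 0, -1]],
])

```text
time: 34.77
ee_pos: [0.4945, -0.259, 0.2712]
orientation: [[1.0, -0.004, 0.002], [-0.002, 0.002, 1.0], [-0.004, -1.0, 0.002]]
wrist_force: [0.1, 0.9, -2.8]
grip_width: 0.0429
```

Emit:
drive_tool([
  [[7, 0, 36, 0, 0, 0, -1], [7, 0, 36, 0, 0, 0, -1], [7, 0, 36, 0, 0, 0, -1], [7, 0, 36, 0, 0, 0, -1], [7, 0, 36, 0, 0, 0, -1], [7, 0, 36, 0, 0, 0, -1], [7, 0, 36, 0, 0, 0, -1], [7, 0, 36, 0, 0, 0, -1], [7, 0, 36, 0, 0, 0, -1], [7, 0, 36, 0, 0, 0, -1]],
])

```text
time: 35.6
ee_pos: [0.5639, 0.1033, 0.2714]
orientation: [[1.0, -0.004, -0.001], [0.001, -0.001, 1.0], [-0.004, -1.0, -0.001]]
wrist_force: [1.6, -0.6, -2.6]
grip_width: 0.0427
```

Emit:
drive_tool([
  [[5, 0, 30, 0, 0, 0, -1], [3, 0, 18, 0, 0, 0, -1], [2, 0, 8, 0, 0, 0, -1], [1, 0, 4, 0, 0, 0, -1], [0, 0, 0, 0, 0.09, 0, -1], [0, 0, 0, 0, 0.12, 0, -1], [0, 0, 0, 0, 0.12, 0, -1], [0, 0, 0, 0, 0.12, 0, -1], [0, 0, 0, 0, 0.12, 0, -1], [0, 0, 0, 0, 0.1, 0, -1]],
])

```text
time: 36.43
ee_pos: [0.5757, 0.1596, 0.2737]
orientation: [[0.78, -0.001, 0.626], [-0.626, -0.0, 0.78], [-0.0, -1.0, -0.001]]
wrist_force: [0.3, 0.2, -1.8]
grip_width: 0.0429
```

Emit:
drive_tool([
  [[0, 0, 0, 0, 0.03, 0, -1], [0, 0, 0, 0, 0, 0, -1], [0, 0, 0, 0, 0, 0, -1], [0, 10, 0, 0, 0, 0, -1], [0, 15, 0, 0, 0, 0, -1], [0, 10, 0, 0, 0, 0, -1], [0, 0, 0, 0, 0, 0, -1], [0, 0, 0, 0, 0, 0, -1], [0, 0, 0, 0, 0, 0, -1], [0, 0, 0, 0, 0, 0, -1]],
])

```text
time: 37.27
ee_pos: [0.5762, 0.161, 0.2402]
orientation: [[0.765, 0.001, 0.644], [-0.644, 0.001, 0.765], [0.001, -1.0, 0.001]]
wrist_force: [-0.5, 0.1, -2.5]
grip_width: 0.0425
```

Run:
```python
from h import *
from plant import robot
A=robot.grab_frame("side");B=robot.grab_frame("top")
a=A["frame"];b=B["frame"]
im=np.hstack([cv2.resize(a[160:270,180:280],None,fx=4,fy=4,interpolation=2),cv2.resize(b[140:250,170:270],None,fx=4,fy=4,interpolation=2)])
cv2.imwrite("pics/g6.png",im[:,:,::-1]);s=robot.state();print(s["ee_pos"],s["orientation"],s["wrist_force"],s["grip_width"],s["q"])
```

```text
[0.5761 0.161  0.24  ] [[ 0.7654  0.0011  0.6435]
 [-0.6435  0.0006  0.7654]
 [ 0.0005 -1.      0.0012]] [-0.0154 -0.5462 -2.7327] 0.0427835079625398 [ 0.6074  0.0354  0.0957  0.0001 -1.6299 -2.8772]
```

View pics/g6.png

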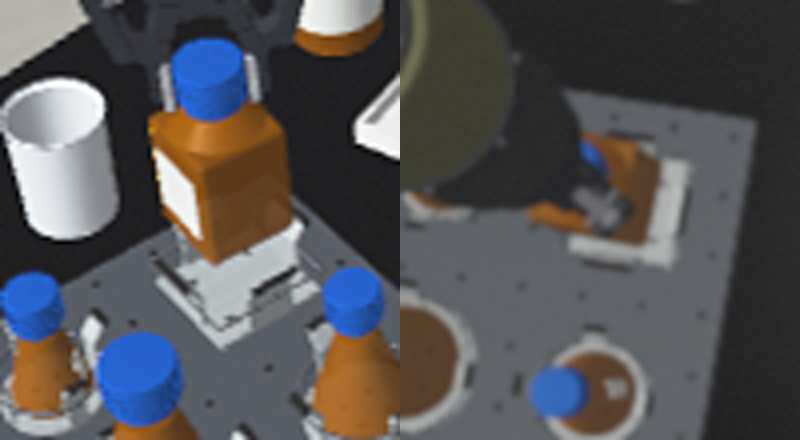

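The bottle is turned parallel with the holder: side-crop bottom edge (215,262)-(290,215) versus plate edge (225,348)-(318,290). Lowering into the arm tops.

Emit:
drive_tool([
  [[0, 5, 0, 0, 0, 0, -1], [0, 5, 0, 0, 0, 0, -1], [0, 4, 0, 0, 0, 0, -1], [0, 4, 0, 0, 0, 0, -1], [0, 4, 0, 0, 0, 0, -1], [0, 4, 0, 0, 0, 0, -1], [0, 2, 0, 0, 0, 0, -1], [0, 0, 0, 0, 0, 0, -1], [0, 0, 0, 0, 0, 0, -1], [0, 0, 0, 0, 0, 0, -1]],
])

```text
time: 38.2
ee_pos: [0.576, 0.161, 0.2116]
orientation: [[0.765, 0.0, 0.644], [-0.644, 0.0, 0.765], [0.0, -1.0, 0.0]]
wrist_force: [-0.4, -0.0, -3.1]
grip_width: 0.0427
```

Run:
```python
from h import *
from plant import robot
A=robot.grab_frame("side");B=robot.grab_frame("top")
a=A["frame"];b=B["frame"]
im=np.hstack([cv2.resize(a[170:260,200:280],None,fx=5,fy=5,interpolation=2),cv2.resize(b[160:250,190:270],None,fx=5,fy=5,interpolation=2)])
cv2.imwrite("pics/g7.png",im[:,:,::-1]);s=robot.state();print(s["ee_pos"],s["wrist_force"],s["wrist_torque"])
```

```text
[0.576  0.161  0.2116] [ 0.7261 -0.1713 -2.4086] [-0.0139  0.0055  0.0054]
```

View pics/g7.png

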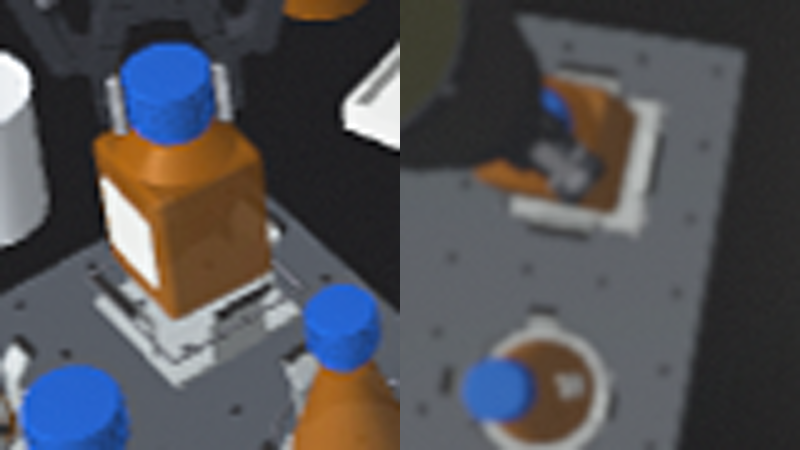

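Already about 13 mm inside the arms with no contact force. Lowering on.

Emit:
drive_tool([
  [[0, 4, 0, 0, 0, 0, -1], [0, 4, 0, 0, 0, 0, -1], [0, 4, 0, 0, 0, 0, -1], [0, 4, 0, 0, 0, 0, -1], [0, 4, 0, 0, 0, 0, -1], [0, 3, 0, 0, 0, 0, -1], [0, 2, 0, 0, 0, 0, -1], [0, 1, 0, 0, 0, 0, -1], [0, 0, 0, 0, 0, 0, -1], [0, 0, 0, 0, 0, 0, -1]],
])

```text
time: 39.13
ee_pos: [0.5759, 0.1609, 0.1853]
orientation: [[0.765, 0.0, 0.644], [-0.644, 0.0, 0.765], [0.0, -1.0, 0.0]]
wrist_force: [-0.5, 0.6, -2.5]
grip_width: 0.0428
```

Emit:
drive_tool([
  [[0, 0.5, 0, 0, 0, 0, -1], [0, 0.5, 0, 0, 0, 0, -1], [0, 0.5, 0, 0, 0, 0, -1], [0, 0.5, 0, 0, 0, 0, -1], [0, 0.5, 0, 0, 0, 0, -1], [0, 0.5, 0, 0, 0, 0, -1], [0, 0.5, 0, 0, 0, 0, -1], [0, 0, 0, 0, 0, 0, -1], [0, 0, 0, 0, 0, 0, -1], [0, 0, 0, 0, 0, 0, -1]],
])

```text
time: 39.97
ee_pos: [0.5759, 0.161, 0.1818]
orientation: [[0.765, 0.0, 0.644], [-0.644, 0.0, 0.765], [0.0, -1.0, 0.0]]
wrist_force: [-0.3, 0.0, -1.8]
grip_width: 0.0432
```

Emit:
drive_tool([
  [[0, 0.5, 0, 0, 0, 0, -1], [0, 0.5, 0, 0, 0, 0, -1], [0, 0.3, 0, 0, 0, 0, -1], [0, 0.2, 0, 0, 0, 0, -1], [0, 0, 0, 0, 0, 0, -1], [0, 0, 0, 0, 0, 0, -1], [0, 0, 0, 0, 0, 0, -1], [0, 0, 0, 0, 0, 0, -1], [0, 0, 0, 0, 0, 0, -1], [0, 0, 0, 0, 0, 0, -1]],
])

```text
time: 40.8
ee_pos: [0.5761, 0.1609, 0.1818]
orientation: [[0.765, 0.002, 0.644], [-0.644, 0.0, 0.765], [0.001, -1.0, 0.001]]
wrist_force: [-1.7, -0.5, 5.9]
grip_width: 0.0429
```

Seated. Releasing, rising, and moving away to clear the view. Tool z now points to (0.64,0.77) and tool x to (0.77,-0.64).

Emit:
drive_tool([
  [[0, 0, 0, 0, 0, 0, 0.3], [0, 0, 0, 0, 0, 0, 0.6], [0, 0, 0, 0, 0, 0, 1], [0, 0, 0, 0, 0, 0, 1], [0, 0, 0, 0, 0, 0, 1], [0, 0, 0, 0, 0, 0, 1], [0, -15, 0, 0, 0, 0, 1], [0, -30, 0, 0, 0, 0, 1], [0, -40, 0, 0, 0, 0, 1], [0, -25, 0, 0, 0, 0, 1]],
])

```text
time: 41.63
ee_pos: [0.5762, 0.1605, 0.294]
orientation: [[0.765, 0.003, 0.644], [-0.644, 0.0, 0.765], [0.002, -1.0, 0.002]]
wrist_force: [-0.3, -0.5, 0.9]
grip_width: 0.0847
```

Emit:
drive_tool([
  [[0, -5, 0, 0, -0.1, 0, 1], [0, 0, 0, 0, -0.12, 0, 1], [0, 0, 0, 0, -0.12, 0, 1], [0, 0, 0, 0, -0.12, 0, 1], [0, 0, 0, 0, -0.12, 0, 1], [0, 0, -30, 0, -0.12, 0, 1], [0, 0, -40, 0, 0, 0, 1], [0, 0, -40, 0, 0, 0, 1], [0, 0, -40, 0, 0, 0, 1], [0, 0, -40, 0, 0, 0, 1]],
])

```text
time: 42.47
ee_pos: [0.5721, -0.0304, 0.2954]
orientation: [[1.0, 0.0, -0.002], [0.002, 0.0, 1.0], [0.0, -1.0, 0.0]]
wrist_force: [1.2, -0.7, 0.3]
grip_width: 0.0852
```

Emit:
drive_tool([
  [[0, 0, -40, 0, 0, 0, 1], [0, 0, -40, 0, 0, 0, 1], [0, 0, -40, 0, 0, 0, 1], [0, 0, -40, 0, 0, 0, 1], [0, 0, -30, 0, 0, 0, 1], [0, 0, -15, 0, 0, 0, 1], [0, 0, 0, 0, 0, 0, 1], [0, 0, 0, 0, 0, 0, 1], [0, 0, 0, 0, 0, 0, 1], [0, 0, 0, 0, 0, 0, 1]],
])

```text
time: 43.3
ee_pos: [0.5728, -0.2329, 0.2954]
orientation: [[1.0, 0.0, -0.002], [0.002, 0.0, 1.0], [0.0, -1.0, 0.0]]
wrist_force: [-0.8, 0.2, 0.5]
grip_width: 0.0856
```

Run:
```python
from h import *
from plant import robot
A=robot.grab_frame("side");B=robot.grab_frame("top")
a=A["frame"];b=B["frame"]
im=np.hstack([cv2.resize(a[150:320,150:330],None,fx=2.4,fy=2.4,interpolation=2),cv2.resize(b[95:275,135:285],(360,408),interpolation=2)])
cv2.imwrite("pics/end.png",im[:,:,::-1])
d={"top":B,"side":A}
for n in d: print(n,[(int(s),c.round(1)) for s,c in blue(d[n]) if c[0]<420])
caps={"small":(.601,.300,.092,.017,.024),"medium":(.4394,.1859,.110,.017,.024),"large":(.463,.3239,.150,.022,.027),"square":(.5774,.1623,.136,.022,.027)}
for n,(x,y,H,r,h) in caps.items():
    P=np.r_[circ([x,y,.078+H],r),circ([x,y,.078+H-h],r)];print(n,"expected top",hullc(proj(B,P)),"side",hullc(proj(A,P)))
```

```text
top [(142, array([170.1, 179.8])), (229, array([216.5, 185.5])), (303, array([150.5, 228.3])), (140, array([209.2, 237.6]))]
side [(335, array([234.1, 196.6])), (229, array([187.6, 235.5])), (218, array([267.9, 234.8])), (405, array([214.6, 253.9]))]
small expected top [170.9605 179.5013] side [187.7132 235.7734]
medium expected top [209.6121 237.8279] side [268.6916 235.1303]
large expected top [152.2784 229.0332] side [215.8704 254.1013]
square expected top [216.9668 185.3688] side [234.2896 197.0646]
```

View pics/end.png

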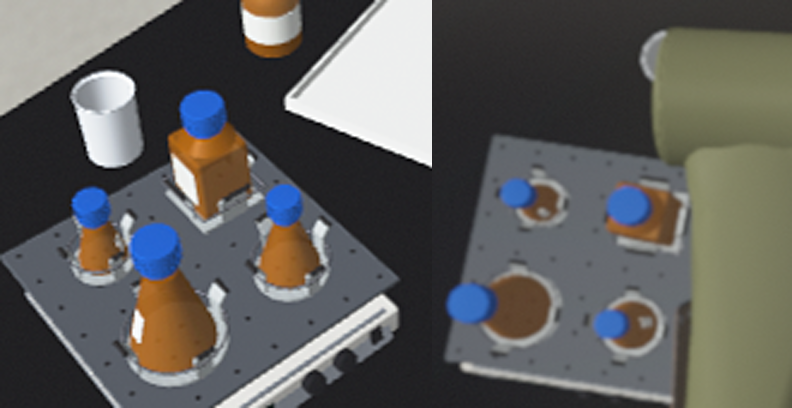

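All four are upright and seated, with cap positions within 2 px of those expected when fully down. The beaker and reagent bottle are in place. Handing in.

```bash
python3 -c "
from plant import robot
print(robot.job_done(),robot.state()['time'])"
```

```text
the job is handed in; nothing more can be done
the job is handed in; nothing more can be done
```

All four amber samples are in their matching holders on the shaker, and I handed the job in at about 43 s. I set down the large flask first, then the small, the medium and the square bottle. The bottle was turned about 0.70 rad so its sides line up with the square holder.

- **Seating:** I lowered each one until I felt a light contact of about 8 N on the holder plate, then released it. In the last pictures all four stand upright inside the holder arms. Caps are within 1 px of where they should be when fully down, except the large flask at about 1.9 px in the top view.
- **Bystanders:** The beaker and reagent bottle look untouched in the side view. I never went near the green and red look-alikes, but I did not picture them again at the end.
- **A check that disagreed:** Fitting the large flask's outline in the images gave positions up to about 8 mm off the cap measurement and the arm's reading. I judged that fit unreliable and went by the cap measurements and the absence of side force.

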